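Shift change: every handset onto its own charger

TASK

The last shift left the cordless phone on the large radio's charging pad: stand it on its own round dock, and stand the three two-way radios on the rectangular charging pads of their size, large on large, medium on medium, small on small. Each must stand upright on the black inlay that has the size of its foot, centred on it and square with it (which way the screen looks does not matter). Let none of the four handsets tip over on the way, and do not knock over the gel bottle or the mug.

Things in the scene. Friction and masses are not known exactly. Their poses are not given: they have to be found in the camera images.
- radio_l_mid (a point): Black large two-way radio: width 68 (y), thickness 42 (x), body height 104 mm, standing upright on the desk at the start. A stub antenna (13 mm thick) rises 22 mm above the body's top at its -y end and a 10 mm knob at the +y end: to keep the gripper clear of them grip the upper part, about 20 mm below the body's top. The point is the body's centre, 52 mm above its foot; x through the thickness (screen on +x), y along the width, z up. 0.1 to 0.4 kg.
- radio_m_mid (a point): Black medium two-way radio: width 56 (y), thickness 34 (x), body height 94 mm, standing upright on the desk at the start. A stub antenna (13 mm thick) rises 22 mm above the body's top at its -y end and a 10 mm knob at the +y end: to keep the gripper clear of them grip the upper part, about 20 mm below the body's top. The point is the body's centre, 47 mm above its foot; x through the thickness (screen on +x), y along the width, z up. 0.1 to 0.4 kg.
- radio_s_mid (a point): Black small two-way radio: width 44 (y), thickness 28 (x), body height 84 mm, standing upright on the desk at the start. A stub antenna (13 mm thick) rises 22 mm above the body's top at its -y end and a 10 mm knob at the +y end: to keep the gripper clear of them grip the upper part, about 20 mm below the body's top. The point is the body's centre, 42 mm above its foot; x through the thickness (screen on +x), y along the width, z up. 0.1 to 0.4 kg.
- phone_mid (a point): Black cordless phone handset without antenna: width 52 (y), thickness 36 (x), height 120 mm, flat sides up to 94 mm and a half-round head above. At the start it stands on the large radio's pad. The point is its centre, 60 mm above its foot; x through the thickness (keys on +x), y along the width, z up. It can be gripped through the thickness at any height, about 85 to 95 mm above the foot is good. About 0.16 kg.
- pad_l_top (a point): The large radio's charging pad, fixed: grey rectangular slab 104 (x) by 112 (y) mm, 10 mm high, with a black inlay 42 by 68 mm in the middle, the size of the large radio's foot, and a rest (8 mm thick, up to 32 mm above the desk) along its -x edge. The point is the centre of the inlay on the slab's top, 10 mm above the desk; x through the thickness and y along the width of a radio standing square on it, z up.
- pad_m_top (a point): The medium radio's charging pad, fixed: grey rectangular slab 96 (x) by 100 (y) mm, 10 mm high, with a black inlay 34 by 56 mm in the middle, the size of the medium radio's foot, and a rest (8 mm thick, up to 32 mm above the desk) along its -x edge. The point is the centre of the inlay on the slab's top, 10 mm above the desk; x through the thickness and y along the width of a radio standing square on it, z up.
- pad_s_top (a point): The small radio's charging pad, fixed: grey rectangular slab 90 (x) by 88 (y) mm, 10 mm high, with a black inlay 28 by 44 mm in the middle, the size of the small radio's foot, and a rest (8 mm thick, up to 32 mm above the desk) along its -x edge. The point is the centre of the inlay on the slab's top, 10 mm above the desk; x through the thickness and y along the width of a radio standing square on it, z up.
- dock_top (a point): The phone's dock, fixed: grey round disc, diameter 104 mm, 10 mm high, no rest, with a black inlay 36 (x) by 52 (y) mm in the middle, the size of the phone's foot. The point is the centre of the inlay on the disc's top, 10 mm above the desk; x through the thickness and y along the width of the phone standing square on it, z up.
- gel_mid (a point): Bystander: white hand-gel pump bottle, diameter 68 mm, 181 mm tall in all. The point is on its axis 75 mm above the desk, z up. Not to be knocked over.
- mug_mid (a point): Bystander: white mug, diameter 76 mm, 85 mm tall, with a handle. The point is on its axis 42 mm above the desk, z up. Not to be knocked over.
Not all that is in view belongs to the job. What is shaped like the part that bears dock_top but orange or yellow is not meant.

How it is judged:
At the end, for the whole second after the job is handed in: Phone on the round dock and each radio on the pad of its size: centre within 12 mm of the inlay's centre, foot resting on the pad (within 6 mm in height), square with it within 0.26 rad (either way round), upright within 0.1 rad, at rest (horizontal distance between radio_l_mid and pad_l_top below 0.012 m and z of radio_l_mid in the frame of pad_l_top between 0.046 and 0.058 m and angle between the x axis of radio_l_mid and the x axis of pad_l_top, either way round below 0.26 rad and angle between each of radio_l_mid, radio_m_mid, radio_s_mid, phone_mid's own z axis and vertical below 0.1 rad and linear speed of each of radio_l, radio_m, radio_s, phone below 0.02 m/s and horizontal distance between radio_m_mid and pad_m_top below 0.012 m and z of radio_m_mid in the frame of pad_m_top between 0.041 and 0.053 m and angle between the x axis of radio_m_mid and the x axis of pad_m_top, either way round below 0.26 rad and horizontal distance between radio_s_mid and pad_s_top below 0.012 m and z of radio_s_mid in the frame of pad_s_top between 0.036 and 0.048 m and angle between the x axis of radio_s_mid and the x axis of pad_s_top, either way round below 0.26 rad and horizontal distance between phone_mid and dock_top below 0.012 m and z of phone_mid in the frame of dock_top between 0.054 and 0.066 m and angle between the x axis of phone_mid and the x axis of dock_top, either way round below 0.26 rad); the robot touches nothing.
It fails at once if a handset tips over (angle between any of radio_l_mid, radio_m_mid, radio_s_mid, phone_mid's own z axis and vertical above 0.6 rad).
It fails at once if the gel bottle or the mug is knocked over (angle between any of gel_mid, mug_mid's own z axis and vertical above 0.6 rad).
It also fails if it takes over 118 s, if anything falls off the work surface, if the arm or the gripper's body presses on something with over 40 N, if the wrist force passes 120 N, or if a joint passes its speed limit or range.

ROBOT

A 6-joint arm with a two-finger parallel gripper is mounted at the origin on the work surface. World frame = base frame: x ahead of the robot, y to its left, z up, the work surface at z = 0. Lengths are in m, angles in rad, forces in N, time in s.
With the tool pointing down it reaches from about 0.25 to 0.8 m from the base axis. Payload 8.5 kg.
Tool frame: the origin (TCP) lies midway between the tips of the shut fingers; the grasp point (between the pads) lies 19 mm behind it; z points along the fingers, y is the line along which they close (so a half turn about z gives the same grasp; the last joint's range is limited). The gripper opens to 85 mm and grips with 20 to 120 N. Pads are 22 mm wide; open, the fingers measure 114 mm over their backs; the gripper's body (76 mm by 85 mm) begins 54 mm behind the grasp point. The pads swing forward as they close: fully open they stand 13 mm farther back than shut.
Start: joints at [1.216, 0.238, -0.013, 1.319, 0, 1.571], TCP at [0.182, 0.492, 0.231] pointing down, gripper open.
Joint ranges: [-2.66, 2.66], [-1.03, 1.9], [-1.14, 1.46], [-1.82, 2.27], [-1.45, 1.34], [-3.14, 3.14]. Speed limits (rad/s): [2.22, 2.22, 2.79, 3.14, 3.14, 3.14].

INTERFACE

Orientations are given as [roll, pitch, yaw] about the fixed x, y, z axes, in that order (R = Rz(yaw) Ry(pitch) Rx(roll)).
In Python, from cell import arm gives the robot as it stands.
- The arm moves only by the tool arm_command, never from a script. Its argument "targets" is one flat list of numbers, 7 for each row, row after row: the opening, from 0 (shut) to 1 (fully open), then the shift along the tool's x, y, z normalised to -1 to 1, where 1 is 0.2 m, then the turn, a rotation vector about the tool's x, y, z normalised to -1 to 1, where 1 is 30 degrees. A call has 1 to 10 rows; each row shifts and turns the commanded pose from where the row before left it, along the tool's axes as they then stand; what a row does not reach is not made up. A row lasts 1/10 s, in which the tool goes at most 50 mm and 8.59 degrees, less where a joint would pass 70% of its speed; a pose out of reach is approached as far as the arm can. A call with a number of a shift or a turn outside -1 to 1 is refused whole. A call with a gripper value outside its range is refused whole. The fingers move at their own pace and stop on an object; "force" is the grip in N (left out, the last holds). Time passes only in rows, so rows that do not move let the fingers close. It gives the time, the measured TCP pose, the force, the opening and the grip force at its end, in the units of the state.
- arm.read_state(): the state, without advancing time (a new reading comes with each control period).
- arm.read_camera(name): name is "scene" or "top" or "wrist"; returns a dict with "frame" (400x640x3 uint8, blue, green, red), "intrinsics" (3x3 intrinsics, pixels), "R" (3x3) and "t" (3): a world point X has camera coordinates R X + t. Camera axes: x right, y down, z forward; pixel columns grow to the right and rows downward; lengths in m; the calibration is good to about 2 mm. The wrist camera is an equidistant fisheye: a pixel r from the principal point sees the ray r / f radians off the axis. A picture is of the moment at which its call begins. There is no depth.
- arm.job_done(): hands the job in; it is judged then, once.
The state is a dict: "clock": time; "qpos": joint angles; "qvel": joint speeds; "joint_torque": joint torques, N m; "eef_pos": TCP position; "tcp_rot": TCP orientation; "wrist_force": force on the tool from outside, world axes, zero at the start; "ft_torque": the same for the moment, N m; "grip_width": finger opening in m; "finger_force": force on a finger pad.
Only numpy, scipy, OpenCV 4.12 (cv2) and the standard library are available. Lean on these libraries where they do the work, as an engineer would, in place of code of your own. Each camera call takes 0.05 s, during which the arm holds its last target. There are 200 camera calls.

## Working session

There is one attempt and no reset: what is moved stays moved. The work goes in short steps, Python scripts to look and compute and a tool call to move; the robot and the scene stay as the last step left them, time stands still between calls to the robot, and variables do not carry over. Pictures are saved under pics/ and viewed, at most 14 in all, crops included, and the job is handed in when it is done.

Besides the shell and the picture viewer there is one more tool, called after "Request:" as name(argument=value, ...) on one line, values as JSON. arm_command: Moves the arm, as the interface text tells. Its arguments: {"type":"object","properties":{"targets":{"type":"array"},"force":{"type":"number"}},"required":["targets"]}

```bash
ls; mkdir -p pics; python3 - <<'E'
from cell import arm
import cv2,numpy as np
s=arm.read_state();print({k:np.round(v,3).tolist() for k,v in s.items()})
for n in("scene","top","wrist"):
    c=arm.read_camera(n);cv2.imwrite(f"pics/{n}0.png",c["frame"]);print(n,np.round(c["intrinsics"],1).tolist(),np.round(c["R"],3).tolist(),np.round(c["t"],3).tolist())
E
```

```text
pics
{'clock': 0.0, 'qpos': [1.216, 0.239, -0.014, 1.319, 0.0, 1.571], 'qvel': [0.001, 0.002, 0.001, 0.001, -0.0, -0.001], 'joint_torque': [-0.002, -53.878, 34.644, 0.018, -0.0, 0.0], 'eef_pos': [0.182, 0.492, 0.231], 'tcp_rot': [-3.14, -0.0, 2.787], 'wrist_force': [0.299, 0.734, 0.155], 'ft_torque': [-0.018, 0.02, -0.018], 'finger_force': 0.0, 'grip_width': 0.085}
scene [[384.2, 0.0, 317.2], [0.0, 384.2, 200.4], [0.0, 0.0, 1.0]] [[-0.739, 0.674, -0.003], [0.372, 0.405, -0.835], [-0.561, -0.618, -0.55]] [0.398, -0.136, 1.55]
top [[455.8, 0.0, 316.4], [0.0, 455.8, 197.6], [0.0, 0.0, 1.0]] [[-0.003, -1.0, -0.023], [-0.989, 0.007, -0.149], [0.149, 0.022, -0.989]] [0.01, 0.553, 1.127]
wrist [[309.7, 0.0, 315.0], [0.0, 309.7, 206.8], [0.0, 0.0, 1.0]] [[0.347, 0.938, -0.0], [0.893, -0.33, 0.306], [0.287, -0.106, -0.952]] [-0.524, -0.039, 0.38]
```

View pics/scene0.png

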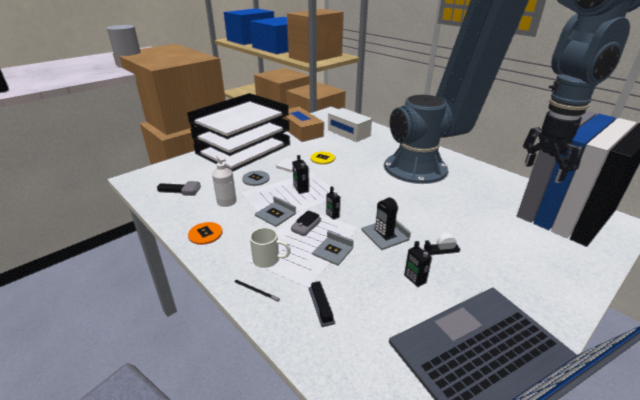

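View pics/top0.png

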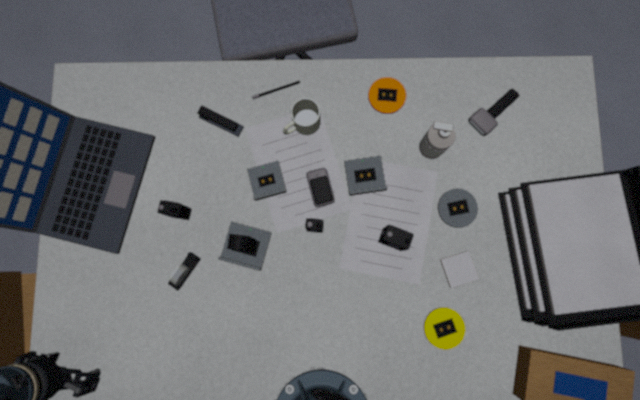

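The top view shows:
- **Handsets:** one at (174,210), one at (315,226) and one at (396,238), plus the phone on its pad at (243,245).
- **Pads:** at (266,180) and (365,175).
- **Discs:** grey at (458,208), orange at (387,95) and yellow at (445,328). The grey one is the phone dock, because the orange and yellow discs are ruled out.
- **Bystanders:** mug at (306,118) and gel bottle at (437,138).

Next I'll measure sizes and confirm these in an enlarged crop.

```bash
cat > h.py <<'E'
from cell import arm
import cv2,numpy as np
def ray(c,uv):
    K,R,t=(np.array(c[k]) for k in("intrinsics","R","t"))
    d=np.linalg.inv(K)@[*uv,1]; return -R.T@t, R.T@d
def plane(c,uv,z):
    o,d=ray(c,uv); return o+d*(z-o[2])/d[2]
def fray(c,uv):
    K,R,t=(np.array(c[k]) for k in("intrinsics","R","t"))
    p=np.array([uv[0]-K[0,2],uv[1]-K[1,2]]);r=np.hypot(*p);a=r/K[0,0]
    return -R.T@t, R.T@np.array([*(p/max(r,1e-9)*np.sin(a)),np.cos(a)])
def fplane(c,uv,z):
    o,d=fray(c,uv); return o+d*(z-o[2])/d[2]
def tri(rays):
    A=sum(np.eye(3)-np.outer(d,d)/(d@d) for o,d in rays)
    b=sum((np.eye(3)-np.outer(d,d)/(d@d))@o for o,d in rays)
    return np.linalg.solve(A,b)
E
python3 - <<'E'
from h import *
c=arm.read_camera("top");f=c["frame"]
g=f.max(2)
cv2.imwrite("pics/topc.png",cv2.resize(f[80:290,120:500],None,fx=2.1,fy=2.1,interpolation=cv2.INTER_CUBIC))
for name,m,z in (("black",(g<50),0.01),("grey",(g<150)&(g>70),.01)):
    m=cv2.morphologyEx(m.astype(np.uint8)*255,cv2.MORPH_OPEN,np.ones((2,2)))
    for k in cv2.findContours(m,cv2.RETR_EXTERNAL,cv2.CHAIN_APPROX_NONE)[0]:
        a=cv2.contourArea(k)
        if 80<a<4000:
            r=cv2.minAreaRect(k)
            if not(140<r[0][0]<500 and 80<r[0][1]<350): continue
            b=cv2.boxPoints(r);w=np.array([plane(c,q,z) for q in b])
            e1,e2=w[1]-w[0],w[2]-w[1]
            print(name,np.round(r[0]),"xy",np.round(plane(c,r[0],z)[:2],3),"sz",np.round([np.linalg.norm(e1),np.linalg.norm(e2)],3),"ang",np.round(np.degrees([np.arctan2(e1[1],e1[0]),np.arctan2(e2[1],e2[0])])),a)
E
```

```text
black [445. 329.] xy [ 0.222 -0.314] sz [0.045 0.03 ] ang [ -70. -161.] 192.5
black [185. 272.] xy [0.366 0.349] sz [0.094 0.029] ang [ -33. -123.] 200.5
black [244. 245.] xy [0.435 0.198] sz [0.044 0.08 ] ang [ -15. -106.] 432.5
black [397. 239.] xy [ 0.449 -0.199] sz [0.049 0.076] ang [ -21. -111.] 484.5
black [316. 226.] xy [0.483 0.011] sz [0.03  0.037] ang [ -8. -98.] 105.5
black [176. 211.] xy [0.525 0.381] sz [0.035 0.081] ang [ -11. -104.] 315.0
black [459. 208.] xy [ 0.527 -0.363] sz [0.049 0.033] ang [ -77. -170.] 203.0
black [322. 191.] xy [ 0.576 -0.006] sz [0.048 0.067] ang [ -76. -167.] 403.0
black [267. 181.] xy [0.603 0.139] sz [0.04  0.025] ang [ -75. -164.] 112.0
black [366. 176.] xy [ 0.615 -0.123] sz [0.052 0.03 ] ang [ -82. -173.] 190.5
black [219. 121.] xy [0.77  0.273] sz [0.027 0.116] ang [ -24. -117.] 336.5
black [388.  95.] xy [ 0.839 -0.187] sz [0.043 0.028] ang [-91. 178.] 140.5
```

View pics/topc.png

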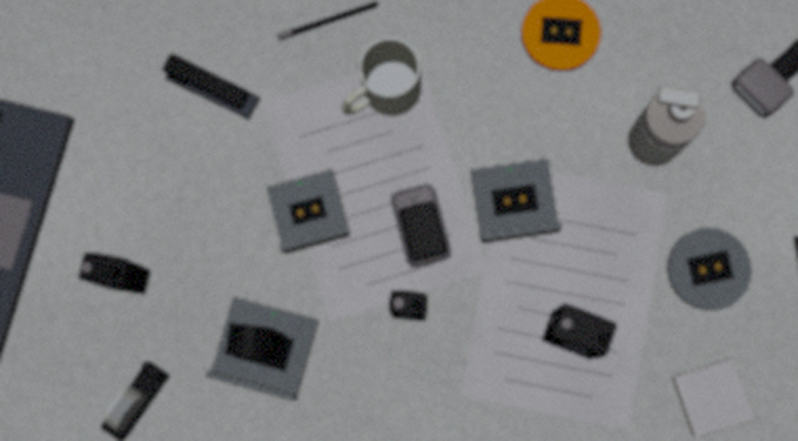

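The crop confirms the candidates:
- **Large radio:** (580,330) in the crop, the biggest top.
- **Medium radio:** (115,272).
- **Small radio:** (408,305).
- **Grey dock:** (709,268).
- **Small pad:** (308,210).
- **Medium pad:** (515,200).
- **Large pad with the phone on it:** (262,345).

The flat black items at (421,225), (210,85) and (135,400) are distractors.

Now I'll check the inlay heights from two views and work out the first move.

```bash
cat >> h.py <<'E'
def go(p,yawdeg,step=.24):
    """turn (units, about tool z) then shift in tool axes at the new yaw (units of .2 m)"""
    s=arm.read_state();e=np.array(s["eef_pos"]);y0=np.degrees(s["tcp_rot"][2])
    d=(yawdeg-y0+180)%360-180; a=np.radians(yawdeg)
    v=np.array(p)-e
    t=np.array([v[0]*np.cos(a)+v[1]*np.sin(a),v[0]*np.sin(a)-v[1]*np.cos(a),-v[2]])/.2
    print("t %.1f at"%s["clock"],np.round(e,4),"rpy",np.round(np.degrees(s["tcp_rot"]),1),"turnz total",round(-d/30,3),"shift",np.round(t,3),"norm",round(np.linalg.norm(t),2))
E
python3 - <<'E'
from h import *
a=arm.read_camera("top");b=arm.read_camera("scene")
def blobs(c):
    m=(c["frame"].max(2)<60).astype(np.uint8)*255
    return [(np.array([M["m10"]/M["m00"],M["m01"]/M["m00"]]),M["m00"]) for M in map(cv2.moments,cv2.findContours(m,cv2.RETR_EXTERNAL,cv2.CHAIN_APPROX_NONE)[0]) if M["m00"]>15]
A,B=blobs(a),blobs(b)
for n,x,y in(("pad_s",.603,.139),("pad_m",.615,-.123),("dock",.527,-.363)):
    P=np.array([x,y,.01]); uv=[]
    for c,L in((a,A),(b,B)):
        q=c["intrinsics"]@(c["R"]@P+c["t"]);q=q[:2]/q[2]
        k=min(L,key=lambda l:np.hypot(*(l[0]-q)));uv.append(k[0]);print(np.round(q),np.round(k[0]),k[1],end=" ")
    print(n,np.round(tri([ray(a,uv[0]),ray(b,uv[1])]),3))
go([.432,.187,.33],75)
E
```

```text
[267. 181.] [266. 180.] 131.0 [333. 247.] [332. 249.] 57.0 pad_s [0.607 0.142 0.009]
[366. 176.] [365. 175.] 215.5 [275. 211.] [275. 212.] 59.5 pad_m [ 0.619 -0.12   0.008]
[459. 208.] [458. 207.] 224.0 [256. 176.] [255. 176.] 31.0 dock [ 0.53  -0.361  0.008]
t 0.3 at [0.1823 0.4922 0.2311] rpy [-180.     0.   159.7] turnz total 2.822 shift [-1.151  1.601 -0.495] norm 2.03
```

Request:
arm_command(targets=[1,0,0,-0.2,0,0,0.28,1,0,0,-0.2,0,0,0.28,1,0,0,-0.1,0,0,0.28,1,0,0,0,0,0,0.28,1,0,0,0,0,0,0.28,1,0,0,0,0,0,0.28,1,0,0,0,0,0,0.28,1,0,0,0,0,0,0.28,1,0,0,0,0,0,0.28,1,0,0,0,0,0,0.28])

```text
clock: 1.3
eef_pos: [0.1824, 0.4923, 0.3312]
tcp_rot: [-3.142, 0.0, 1.315]
wrist_force: [-0.1, 1.0, 1.0]
grip_width: 0.0854
finger_force: 0.0
```

Request:
arm_command(targets=[1,-0.13,0.18,0,0,0,0,1,-0.13,0.18,0,0,0,0,1,-0.13,0.18,0,0,0,0,1,-0.13,0.18,0,0,0,0,1,-0.13,0.18,0,0,0,0,1,-0.13,0.18,0,0,0,0,1,-0.13,0.18,0,0,0,0,1,-0.13,0.18,0,0,0,0,1,-0.1,0.16,0,0,0,0,1,0,0,0,0,0,0])

```text
clock: 2.3
eef_pos: [0.4383, 0.1893, 0.3309]
tcp_rot: [3.141, 0.001, 1.316]
wrist_force: [-0.3, -0.0, 0.2]
grip_width: 0.0851
finger_force: 0.0
```

```bash
python3 - <<'E'
from h import *
go([.432,.187,.33],75)
c=arm.read_camera("wrist");cv2.imwrite("pics/w1.png",c["frame"]);np.savez("c1.npz",**c)
E
```

```text
t 2.3 at [0.4383 0.1893 0.3309] rpy [180.    0.   75.4] turnz total 0.014 shift [-0.019 -0.028  0.005] norm 0.03
```

View pics/w1.png

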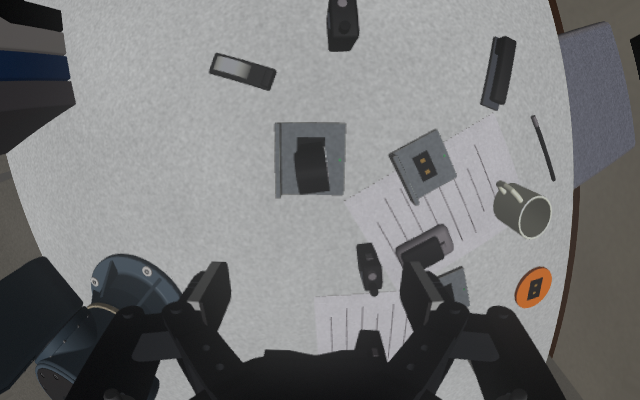

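The wrist view shows:
- **Phone:** at about (312,163), on the large pad with corners near (278,122) and (345,196). It is turned slightly on the pad.
- **Small pad:** inlay at (424,165).
- **Small radio:** (370,268).
- **Medium radio:** (343,25).

Next I'll measure the phone and pad.

```bash
python3 - <<'E'
from h import *
c=dict(np.load("c1.npz"));f=c["frame"];roi=f[100:215,255:370]
g=roi.max(2);o=np.array([255,100])
m=(g<62).astype(np.uint8)*255
for nm,m in(("phone",m),("slab",((g<135)).astype(np.uint8)*255)):
    k=max(cv2.findContours(m,cv2.RETR_EXTERNAL,cv2.CHAIN_APPROX_NONE)[0],key=cv2.contourArea)
    p=cv2.approxPolyDP(k,3,True)[:,0]+o
    r=cv2.boxPoints(cv2.minAreaRect(k))+o
    print(nm,p.tolist(),np.round(r).tolist())
    if nm=="slab":
        w=np.array([fplane(c,q,.01)[:2] for q in r]);print(np.round(w,3),np.round(w.mean(0),3),np.round([np.linalg.norm(w[1]-w[0]),np.linalg.norm(w[2]-w[1])],3),np.degrees(np.arctan2(*(w[2]-w[1])[::-1])))
    else:
        for z in(.01,.104,.13):
            print(z,np.round([fplane(c,q,z)[:2] for q in p],3).tolist())
big=cv2.resize(roi,None,fx=5,fy=5,interpolation=cv2.INTER_CUBIC);cv2.imwrite("pics/w1c.png",big)
E
```

```text
phone [[299, 137], [295, 168], [300, 193], [328, 190], [324, 138]] [[292.0, 138.0], [324.0, 135.0], [329.0, 191.0], [297.0, 194.0]]
0.01 [[0.425, 0.233], [0.406, 0.189], [0.403, 0.149], [0.447, 0.142], [0.46, 0.222]]
0.104 [[0.431, 0.239], [0.417, 0.204], [0.414, 0.172], [0.449, 0.167], [0.46, 0.231]]
0.13 [[0.433, 0.241], [0.42, 0.209], [0.417, 0.179], [0.449, 0.174], [0.46, 0.233]]
slab [[275, 123], [275, 197], [341, 195], [345, 123]] [[274.0, 122.0], [346.0, 122.0], [346.0, 198.0], [274.0, 198.0]]
[[0.395 0.265]
 [0.498 0.237]
 [0.471 0.123]
 [0.362 0.151]] [0.431 0.194] [0.107 0.118] -103.36354914941481
```

View pics/w1c.png

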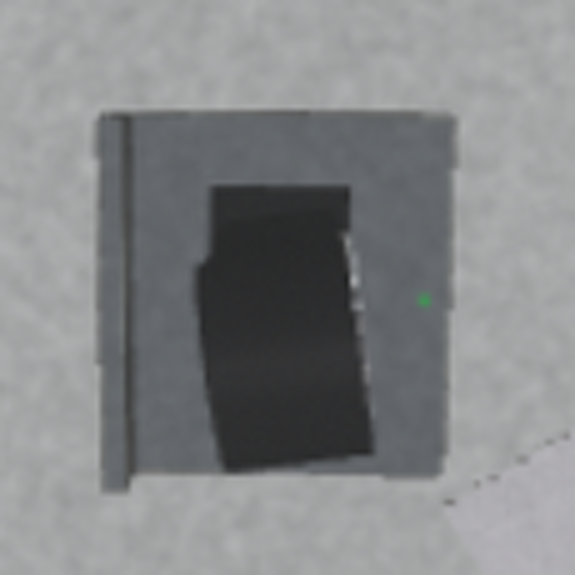

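Request:
arm_command(targets=[1,0,0,0.2,0,0,-0.24,1,0.03,-0.02,0.2,0,0,0,1,0,0,0,0,0,0])

```text
clock: 2.65
eef_pos: [0.4291, 0.1983, 0.2471]
tcp_rot: [-3.134, 0.004, 1.448]
wrist_force: [-0.5, -0.8, 0.7]
grip_width: 0.0854
finger_force: 0.0
```

```bash
python3 - <<'E'
from h import *
go([.435,.196,.081],82.5)
c=arm.read_camera("wrist");f=c["frame"];c1=dict(np.load("c1.npz"))
g=f[:260,240:400].max(2)
k=[k for k in cv2.findContours((g<62).astype(np.uint8)*255,cv2.RETR_EXTERNAL,cv2.CHAIN_APPROX_NONE)[0] if cv2.contourArea(k)>300]
for q in k:
    p=cv2.approxPolyDP(q,4,True)[:,0]+[240,0];print(p.tolist())
cv2.imwrite("pics/w2.png",f);np.savez("c2.npz",**c)
E
```

```text
t 2.6 at [0.4291 0.1983 0.2471] rpy [-179.6    0.2   82.9] turnz total 0.015 shift [-0.008  0.031  0.83 ] norm 0.83
[[307, 147], [301, 189], [306, 222], [342, 221], [340, 152]]
[[240, 38], [264, 51], [256, 67], [240, 60], [240, 66], [282, 83], [292, 62]]
[[367, 0], [360, 46], [384, 50], [399, 38], [399, 0], [371, 0], [369, 19]]
```

View pics/w2.png

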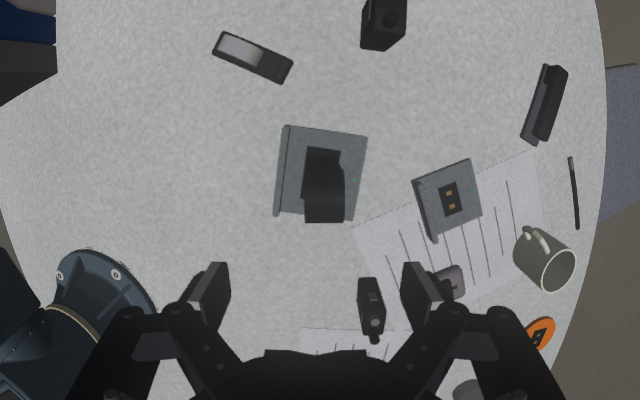

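The phone now appears square with the tool, with its head edge at (306,222)–(342,221). I'll triangulate that edge.

```bash
python3 - <<'E'
from h import *
a,b=dict(np.load("c1.npz")),dict(np.load("c2.npz"))
for p,q in(((300,193),(306,222)),((328,190),(342,221))): print(np.round(tri([fray(a,p),fray(b,q)]),3), np.round(fplane(b,q,.112),3))
E
```

```text
[0.417 0.177 0.123] [0.416 0.173 0.112]
[0.45  0.17  0.113] [0.45  0.17  0.112]
```

Request:
arm_command(targets=[1,-0.01,0.03,0,0,0,0.01,1,0,0,0.2,0,0,0,1,0,0,0.2,0,0,0,1,0,0,0.2,0,0,0,1,0,0,0.2,0,0,0,1,0,0,0.03,0,0,0,1,0,0,0,0,0,0], force=30)

```text
clock: 3.4
eef_pos: [0.4395, 0.1962, 0.0864]
tcp_rot: [3.141, -0.0, 1.441]
wrist_force: [0.2, -0.4, 0.2]
grip_width: 0.0854
finger_force: 0.0
```

Request:
arm_command(targets=[0,0,0,0,0,0,0,0,0,0,0,0,0,0,0,0,0,0,0,0,0,0,0,0,0,0,0,0,0,0,0,0,0,0,0,0,0,0,0,0,0,0,0,0,0,0,0,0,0], force=30)

```text
clock: 4.1
eef_pos: [0.4389, 0.1962, 0.0863]
tcp_rot: [3.14, -0.001, 1.441]
wrist_force: [-1.9, 0.7, 8.6]
grip_width: 0.0357
finger_force: 30.1
```

Request:
arm_command(targets=[0,0,0,-0.1,0,0,0,0,0,0,-0.2,0,0,0,0,0,0,-0.2,0,0,0,0,0,0,-0.2,0,0,0,0,0,0,-0.2,0,0,0,0,0,0,0,0,0,-0.2,0,0,0,0,0,0,-0.2,0,0,0,0,0,0,-0.2,0,0,0,0,0,0,-0.08,0,0,0,0,0,0,0])

```text
clock: 5.1
eef_pos: [0.4383, 0.1958, 0.2653]
tcp_rot: [-3.141, 0.0, 1.798]
wrist_force: [-0.5, 0.1, -2.5]
grip_width: 0.0354
finger_force: 31.2
```

```bash
python3 - <<'E'
from h import *
go([.508,-.264,.26],103)
print(arm.read_state()["grip_width"])
E
```

```text
t 5.1 at [0.4383 0.1958 0.2653] rpy [-180.    0.  103.] turnz total 0.0 shift [-2.318 -0.178  0.027] norm 2.33
0.03541095849412395
```

Request:
arm_command(targets=[0,-0.1,0,0,0,0,0,0,-0.22,-0.02,0,0,0,0,0,-0.23,-0.02,0,0,0,0,0,-0.23,-0.02,0,0,0,0,0,-0.23,-0.02,0,0,0,0,0,-0.23,-0.02,0,0,0,0,0,-0.23,-0.02,0,0,0,0,0,-0.23,-0.02,0,0,0,0,0,-0.23,-0.02,0,0,0,0,0,-0.2,-0.02,0,0,0,0])

```text
clock: 6.1
eef_pos: [0.4989, -0.2297, 0.2653]
tcp_rot: [-3.142, 0.0, 1.795]
wrist_force: [0.3, 0.1, -1.5]
grip_width: 0.0358
finger_force: 31.2
```

Request:
arm_command(targets=[0,-0.14,0,0,0,0,0,0,-0.05,0,0,0,0,0,0,0,0,0,0,0,0])

```text
clock: 6.4
eef_pos: [0.5074, -0.2653, 0.2647]
tcp_rot: [-3.141, -0.001, 1.794]
wrist_force: [-0.3, 0.7, -2.4]
grip_width: 0.0353
finger_force: 31.2
```

```bash
python3 - <<'E'
from h import *
go([.508,-.264,.26],103)
c=arm.read_camera("wrist");cv2.imwrite("pics/w3.png",c["frame"]);np.savez("c3.npz",**c)
E
```

```text
t 6.4 at [ 0.5074 -0.2653  0.2647] rpy [-180.    -0.   102.8] turnz total -0.006 shift [0.006 0.004 0.024] norm 0.02
```

View pics/w3.png

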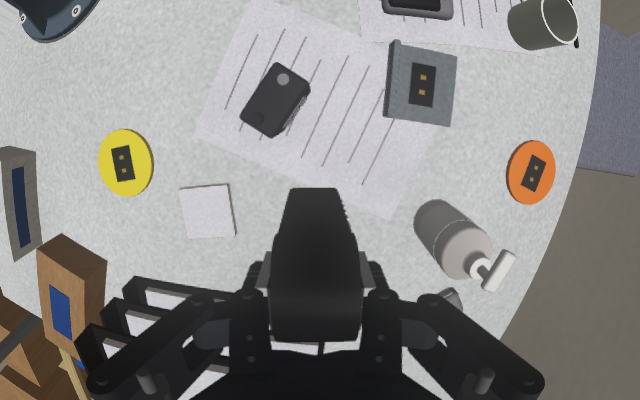

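The dock is hidden behind the held phone. The large radio at (275,100) and the medium pad's inlay at (422,86) are in view. I'll use this frame to check the wrist camera against the top and scene estimates.

```bash
python3 - <<'E'
from h import *
def inlay(c,roi,z=.01,th=62):
    u0,v0,u1,v1=roi;g=c["frame"][v0:v1,u0:u1].max(2)
    k=max(cv2.findContours((g<th).astype(np.uint8)*255,cv2.RETR_EXTERNAL,cv2.CHAIN_APPROX_NONE)[0],key=cv2.contourArea)
    w=np.array([fplane(c,q+[u0,v0],z)[:2] for q in k[:,0]]).astype(np.float32)
    r=cv2.minAreaRect(w);b=cv2.boxPoints(r);e=[b[1]-b[0],b[2]-b[1]];e.sort(key=np.linalg.norm)
    print(np.round(r[0],4),"size",np.round([np.linalg.norm(x) for x in e],3),"x-axis deg",np.round(np.degrees(np.arctan2(e[0][1],e[0][0]))%180,1))
c1,c2,c3=(dict(np.load(f"c{i}.npz")) for i in(1,2,3))
print("pad_s");inlay(c1,(408,145,442,190));inlay(c2,(432,175,465,225))
print("pad_m");inlay(c3,(400,55,445,115))
# dock from top camera
a=arm.read_camera("top");g=a["frame"].max(2)[190:228,440:478]
for th in(60,70,80):
    k=max(cv2.findContours((g<th).astype(np.uint8)*255,cv2.RETR_EXTERNAL,cv2.CHAIN_APPROX_NONE)[0],key=cv2.contourArea)
    w=np.array([plane(a,q+[440,190],.01)[:2] for q in k[:,0]]).astype(np.float32);r=cv2.minAreaRect(w);print("dock",np.round(r[0],4),np.round(r[1],3),r[2])
g=a["frame"].max(2)[135:200,335:395]
k=max(cv2.findContours((g<60).astype(np.uint8)*255,cv2.RETR_EXTERNAL,cv2.CHAIN_APPROX_NONE)[0],key=cv2.contourArea)
w=np.array([plane(a,q+[335,135],.01)[:2] for q in k[:,0]]).astype(np.float32);r=cv2.minAreaRect(w);print("pad_m top",np.round(r[0],4),np.round(r[1],3),r[2])
# large radio top in c3
g=c3["frame"][50:150,230:320].max(2)
k=max(cv2.findContours((g<85).astype(np.uint8)*255,cv2.RETR_EXTERNAL,cv2.CHAIN_APPROX_NONE)[0],key=cv2.contourArea)
p=cv2.approxPolyDP(k,3,True)[:,0]+[230,50];print(p.tolist())
for z in (0,.104): print(z,np.round([fplane(c3,q,z)[:2] for q in p],3).tolist())
cv2.imwrite("pics/w3c.png",cv2.resize(c3["frame"][40:150,220:330],None,fx=5,fy=5,interpolation=cv2.INTER_CUBIC))
E
```

```text
pad_s
[0.6053 0.1432] size [0.027 0.042] x-axis deg 15.7
[0.6053 0.1431] size [0.027 0.043] x-axis deg 15.2
pad_m
[ 0.6167 -0.1182] size [0.033 0.055] x-axis deg 7.9
dock [ 0.5277 -0.3623] [0.096 0.099] 87.51457977294922
dock [ 0.5277 -0.3623] [0.096 0.099] 87.51457977294922
dock [ 0.5277 -0.3623] [0.096 0.099] 87.51457977294922
pad_m top [ 0.6181 -0.1196] [0.03  0.052] 8.465398788452148
[[279, 63], [270, 68], [240, 116], [271, 137], [285, 127], [283, 123], [309, 91], [305, 80]]
0 [[0.43, -0.136], [0.42, -0.145], [0.394, -0.215], [0.44, -0.235], [0.456, -0.218], [0.452, -0.213], [0.476, -0.165], [0.468, -0.152]]
0.104 [[0.445, -0.15], [0.438, -0.156], [0.418, -0.208], [0.453, -0.223], [0.464, -0.211], [0.462, -0.207], [0.479, -0.171], [0.473, -0.161]]
```

View pics/w3c.png

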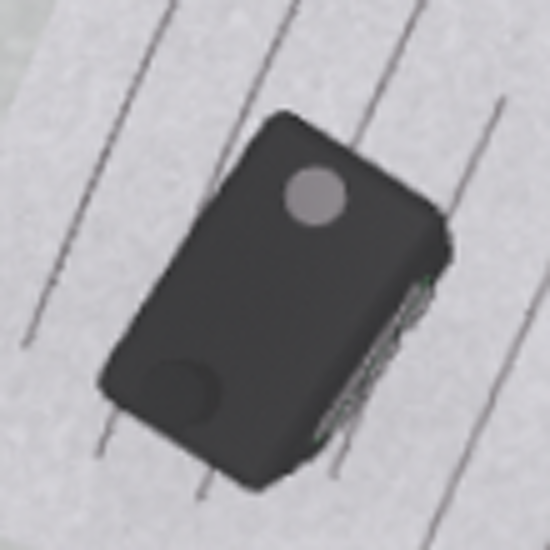

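```bash
python3 - <<'E'
from h import *
go([.5285,-.3615,.088],103)
E
```

```text
t 6.5 at [ 0.5073 -0.2635  0.2652] rpy [-180.   -0.  103.] turnz total -0.002 shift [-0.501 -0.007  0.886] norm 1.02
```

Request:
arm_command(targets=[0,-0.2,0,0,0,0,0,0,-0.2,0,0,0,0,0,0,-0.1,-0.01,0,0,0,0,0,0,0,0.2,0,0,0,0,0,0,0.2,0,0,0,0,0,0,0.2,0,0,0,0,0,0,0.15,0,0,0,0,0,0,0.1,0,0,0,0,0,0,0,0,0,0])

```text
clock: 7.4
eef_pos: [0.5267, -0.3594, 0.0928]
tcp_rot: [-3.138, -0.004, 1.799]
wrist_force: [-0.3, 0.9, -1.8]
grip_width: 0.0359
finger_force: 30.3
```

```bash
python3 - <<'E'
from h import *
go([.5285,-.3615,.087],103)
s=arm.read_state();print(np.round(s["wrist_force"],1))
E
```

```text
t 7.4 at [ 0.5267 -0.3594  0.0928] rpy [-179.8   -0.2  103.1] turnz total 0.002 shift [-0.012  0.007  0.029] norm 0.03
[-0.3  0.9 -1.8]
```

Request:
arm_command(targets=[0,-0.01,0.01,0,0,0,0,0,0,0,0.02,0,0,0,0,0,0,0.01,0,0,0,0,0,0,0,0,0,0])

```text
clock: 7.8
eef_pos: [0.5307, -0.3638, 0.0899]
tcp_rot: [3.141, 0.001, 1.797]
wrist_force: [0.2, 0.9, -1.8]
grip_width: 0.0357
finger_force: 30.4
```

Request:
arm_command(targets=[0,0,0,0.01,0,0,0,0,0,0,0.01,0,0,0,0,0,0,0,0,0,0])

```text
clock: 8.1
eef_pos: [0.5305, -0.3641, 0.0864]
tcp_rot: [3.141, 0.001, 1.797]
wrist_force: [-2.6, 0.2, 6.0]
grip_width: 0.0355
finger_force: 31.1
```

Request:
arm_command(targets=[1,0,0,0,0,0,0,1,0,0,0,0,0,0,1,0,0,0,0,0,0,1,0,0,0,0,0,0,1,0,0,0,0,0,0,1,0,0,-0.05,0,0,0,1,0,0,-0.2,0,0,0,1,0,0,-0.2,0,0,0,1,0,0,-0.2,0,0,0,1,0,0,-0.2,0,0,0])

```text
clock: 9.1
eef_pos: [0.5302, -0.3636, 0.258]
tcp_rot: [3.141, 0.001, 1.797]
wrist_force: [0.7, -0.2, 0.1]
grip_width: 0.0853
finger_force: 0.0
```

```bash
python3 - <<'E'
from h import *
go([.448,-.187,.25],66)
c=arm.read_camera("wrist");cv2.imwrite("pics/w4.png",c["frame"]);np.savez("c4.npz",**c)
E
```

```text
t 9.1 at [ 0.5302 -0.3636  0.258 ] rpy [180.   0. 103.] turnz total 1.232 shift [ 0.639 -0.735  0.04 ] norm 0.97
```

View pics/w4.png

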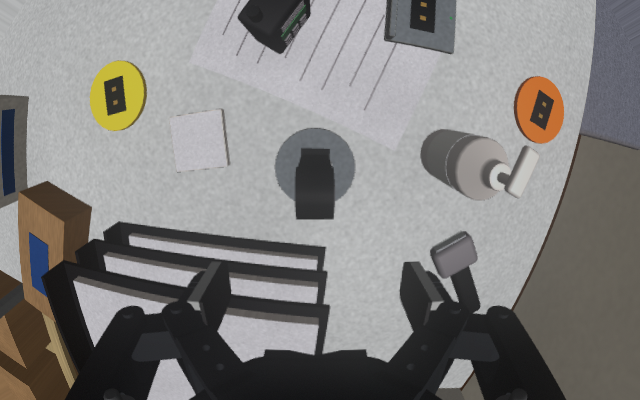

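The phone stands on the grey dock, with the disc at about (315,167) and the foot's far edge at (303–328,149). I'll verify its centring and refine the large radio's pose from this frame plus c3.

```bash
python3 - <<'E'
from h import *
c=dict(np.load("c4.npz"));f=c["frame"]
g=f[110:225,260:370].max(2)
k=max(cv2.findContours((g<150).astype(np.uint8)*255,cv2.RETR_EXTERNAL,cv2.CHAIN_APPROX_NONE)[0],key=cv2.contourArea)
q=k[:,0]+[260,110];q=q[q[:,1]<190]
w=np.array([fplane(c,p,.01)[:2] for p in q])
s=np.linalg.lstsq(np.c_[2*w,np.ones(len(w))],(w**2).sum(1),rcond=None)[0];print("disc",np.round(s[:2],4),"r",np.sqrt(s[2]+s[:2]@s[:2]))
k=max(cv2.findContours((g<65).astype(np.uint8)*255,cv2.RETR_EXTERNAL,cv2.CHAIN_APPROX_NONE)[0],key=cv2.contourArea)
p=cv2.approxPolyDP(k,3,True)[:,0]+[260,110];print(p.tolist(),np.round([fplane(c,x,.01)[:2] for x in p],3).tolist())
E
```

```text
disc [ 0.528  -0.3581] r 0.05132959010384453
[[301, 149], [296, 168], [297, 218], [331, 218], [333, 173], [328, 149]] [[0.506, -0.338], [0.505, -0.364], [0.52, -0.43], [0.565, -0.42], [0.553, -0.36], [0.539, -0.331]]
```

Request:
arm_command(targets=[1,0.1,0,-0.05,0,0,0.2,1,0.1,0,-0.05,0,0,0.2,1,0.1,0,0,0,0,0.2,1,0.1,0,0,0,0,0.2,1,0.1,0,0,0,0,0.2,1,0.1,0,0,0,0,0.23,1,0,0,0,0,0,0,1,0,0,0,0,0,0])

```text
clock: 9.95
eef_pos: [0.5347, -0.2456, 0.2758]
tcp_rot: [3.141, 0.0, 1.157]
wrist_force: [0.2, -0.5, -0.2]
grip_width: 0.0853
finger_force: 0.0
```

```bash
python3 - <<'E'
from h import *
go([.448,-.187,.27],66)
E
```

```text
t 9.9 at [ 0.5347 -0.2456  0.2758] rpy [180.    0.   66.3] turnz total 0.009 shift [ 0.091 -0.515  0.029] norm 0.52
```

Request:
arm_command(targets=[1,0.03,-0.17,0,0,0,0,1,0.03,-0.17,0,0,0,0,1,0.03,-0.17,0.03,0,0,0,1,0,0,0,0,0,0])

```text
clock: 10.35
eef_pos: [0.4449, -0.1867, 0.2694]
tcp_rot: [-3.139, 0.0, 1.155]
wrist_force: [0.5, -0.1, 0.2]
grip_width: 0.0855
finger_force: 0.0
```

```bash
python3 - <<'E'
from h import *
c=dict(np.load("c4.npz"))
for uv in((297,218),(331,218)):print(np.round(fplane(c,uv,.111),3))
go([.448,-.187,.27],66)
c=arm.read_camera("wrist");cv2.imwrite("pics/w5.png",c["frame"]);np.savez("c5.npz",**c)
E
```

```text
[ 0.518 -0.393  0.111]
[ 0.551 -0.386  0.111]
t 10.3 at [ 0.4449 -0.1867  0.2694] rpy [-179.9    0.    66.2] turnz total 0.006 shift [ 0.005  0.015 -0.003] norm 0.02
```

View pics/w5.png

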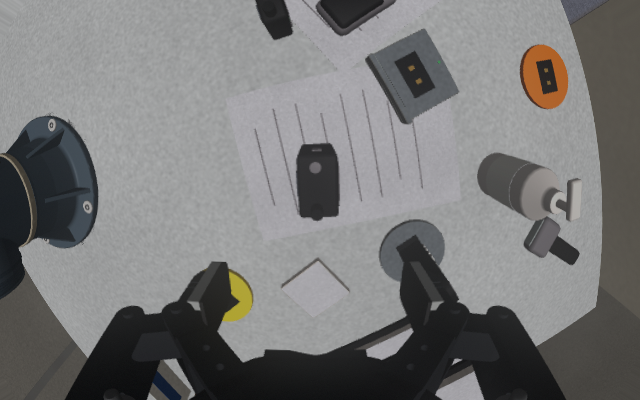

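The phone stands on the dock, offset by roughly 4–7 mm. The large radio at (318,182) is square with the tool, with its antenna at the lower end (317,213) and its knob at (315,168). I'll triangulate its top corners from frames 3 and 5.

```bash
python3 - <<'E'
from h import *
a,b=dict(np.load("c3.npz")),dict(np.load("c5.npz"))
g=b["frame"][130:235,280:360].max(2)
k=max(cv2.findContours((g<85).astype(np.uint8)*255,cv2.RETR_EXTERNAL,cv2.CHAIN_APPROX_NONE)[0],key=cv2.contourArea)
p=cv2.approxPolyDP(k,3,True)[:,0]+[280,130];print(p.tolist());print(np.round([fplane(b,q,.104)[:2] for q in p],3).tolist())
for p,q in(((240,116),(297,213)),((271,137),(338,216))): print(np.round(tri([fray(a,p),fray(b,q)]),3))
print(np.round(fplane(b,(315,168),.114),3),np.round(tri([fray(a,(283,79)),fray(b,(315,168))]),3))
go([.448,-.187,.27],66)
cv2.imwrite("pics/w5c.png",cv2.resize(b["frame"][130:235,265:370],None,fx=5,fy=5,interpolation=cv2.INTER_CUBIC))
E
```

```text
[[329, 143], [301, 146], [296, 171], [301, 216], [317, 220], [337, 214], [337, 161]]
[[0.475, -0.15], [0.449, -0.141], [0.433, -0.163], [0.418, -0.209], [0.432, -0.22], [0.454, -0.222], [0.475, -0.17]]
[ 0.412 -0.21   0.082]
[ 0.454 -0.222  0.11 ]
[ 0.453 -0.166  0.114] [ 0.453 -0.166  0.115]
t 10.4 at [ 0.4471 -0.1878  0.2698] rpy [180.    0.   66.2] turnz total 0.006 shift [ 0.006  0.002 -0.001] norm 0.01
```

View pics/w5c.png

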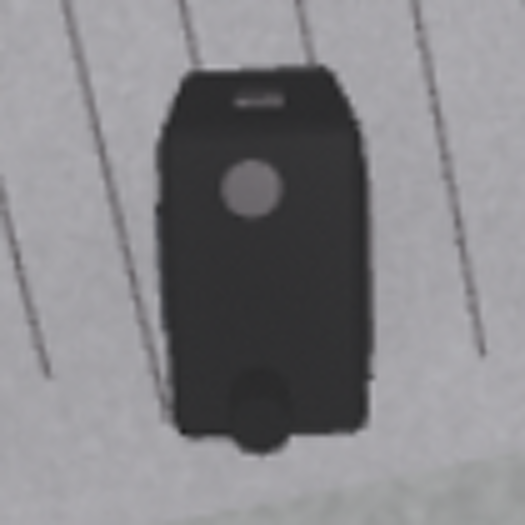

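```bash
python3 - <<'E'
from h import *
go([.449,-.185,.063],66.2)
E
```

```text
t 10.4 at [ 0.4471 -0.1878  0.2698] rpy [180.    0.   66.2] turnz total -0.001 shift [0.017 0.003 1.034] norm 1.03
```

Request:
arm_command(targets=[1,0.02,0,0.1,0,0,0,1,0,0,0.2,0,0,0,1,0,0,0.2,0,0,0,1,0,0,0.2,0,0,0,1,0,0,0.2,0,0,0,1,0,0,0.13,0,0,0,1,0,0,0,0,0,0], force=40)

```text
clock: 11.1
eef_pos: [0.4489, -0.1844, 0.0603]
tcp_rot: [-3.136, 0.0, 1.154]
wrist_force: [-0.2, 0.2, 0.4]
grip_width: 0.0853
finger_force: 0.0
```

Request:
arm_command(targets=[0,0,0,0,0,0,0,0,0,0,0,0,0,0,0,0,0,0,0,0,0,0,0,0,0,0,0,0,0,0,0,0,0,0,0,0,0,0,0,0,0,0], force=40)

```text
clock: 11.7
eef_pos: [0.4511, -0.1847, 0.0649]
tcp_rot: [3.139, 0.0, 1.153]
wrist_force: [-1.9, -0.8, 5.3]
grip_width: 0.0422
finger_force: 39.4
```

Request:
arm_command(targets=[0,0,0,-0.1,0,0,0,0,0,0,-0.2,0,0,0,0,0,0,-0.2,0,0,0,0,0,0,-0.2,0,0,0,0,0,0,-0.15,0,0,-0.15,0,0,0,0,0,0,-0.15,0,0,0,0,0,0,0])

```text
clock: 12.4
eef_pos: [0.4507, -0.1844, 0.235]
tcp_rot: [3.139, 0.0, 1.312]
wrist_force: [-1.2, 0.2, -3.1]
grip_width: 0.0419
finger_force: 42.9
```

```bash
cat >> h.py <<'E'
def inlay_top(a,P,z=.01,th=60,h=20):
    q=a["intrinsics"]@(a["R"]@np.array([*P,z])+a["t"]);u,v=np.round(q[:2]/q[2]).astype(int)-h
    g=a["frame"].max(2)[v:v+2*h,u:u+2*h]
    for k in cv2.findContours((g<th).astype(np.uint8)*255,cv2.RETR_EXTERNAL,cv2.CHAIN_APPROX_NONE)[0]:
        if cv2.contourArea(k)<80: continue
        r=cv2.minAreaRect(np.array([plane(a,p+[u,v],z)[:2] for p in k[:,0]]).astype(np.float32))
        print(np.round(r[0],4),np.round(r[1],3),round(r[2],1))
E
python3 - <<'E'
from h import *
a=arm.read_camera("top");inlay_top(a,(.435,.194));np.savez("ct.npz",**a)
go([.435,.1945,.063],75.4)
E
```

```text
[0.4333 0.1942] [0.064 0.039] 74.0
t 12.4 at [ 0.4502 -0.1842  0.2339] rpy [179.9   0.   75. ] turnz total -0.014 shift [ 1.813 -0.551  0.855] norm 2.08
```

Request:
arm_command(targets=[0,0.1,-0.03,0,0,0,0,0,0.2,-0.06,0,0,0,0,0,0.2,-0.06,0,0,0,0,0,0.2,-0.06,0,0,0,0,0,0.2,-0.06,0,0,0,0,0,0.2,-0.06,0,0,0,0,0,0.2,-0.06,0,0,0,0,0,0.2,-0.06,0,0,0,0,0,0.2,-0.06,0,0,0,0,0,0.11,-0.04,0,0,0,0])

```text
clock: 13.45
eef_pos: [0.4365, 0.1964, 0.2325]
tcp_rot: [-3.14, 0.0, 1.31]
wrist_force: [0.3, 0.0, -3.0]
grip_width: 0.0416
finger_force: 42.9
```

Request:
arm_command(targets=[0,0,0,0.15,0,0,0,0,0,0,0.2,0,0,0,0,0,0,0.2,0,0,0,0,0,0,0.15,0,0,0,0,0,0,0,0,0,0,0,0,0,0,0,0,0])

```text
clock: 14.05
eef_pos: [0.4369, 0.1937, 0.0934]
tcp_rot: [-3.14, 0.001, 1.309]
wrist_force: [-0.1, 0.5, -1.8]
grip_width: 0.042
finger_force: 42.9
```

```bash
python3 - <<'E'
from h import *
go([.434,.194,.073],75)
E
```

```text
t 14.1 at [0.4369 0.1937 0.0934] rpy [-1.799e+02  1.000e-01  7.500e+01] turnz total -0.0 shift [-0.002 -0.014  0.102] norm 0.1
```

Request:
arm_command(targets=[0,0,-0.01,0.05,0,0,0,0,0,0,0.03,0,0,0,0,0,0,0.01,0,0,0,0,0,0,0,0,0,0])

```text
clock: 14.45
eef_pos: [0.4353, 0.1944, 0.0754]
tcp_rot: [3.142, 0.0, 1.31]
wrist_force: [0.4, 0.2, -3.0]
grip_width: 0.0423
finger_force: 42.9
```

Request:
arm_command(targets=[0,0,0,0.01,0,0,0,0,0,0,0.005,0,0,0,0,0,0,0,0,0,0])

```text
clock: 14.75
eef_pos: [0.4352, 0.1951, 0.0743]
tcp_rot: [3.141, -0.002, 1.311]
wrist_force: [-9.0, 0.2, 21.6]
grip_width: 0.0416
finger_force: 37.5
```

Request:
arm_command(targets=[0,0,0,-0.005,0,0,0,1,0,0,0,0,0,0,1,0,0,0,0,0,0,1,0,0,0,0,0,0,1,0,0,0,0,0,0,1,0,0,0,0,0,0,1,0,0,-0.1,0,0,0,1,0,0,-0.2,0,0,0,1,0,0,-0.2,0,0,0,1,0,0,-0.2,0,0,0])

```text
clock: 15.75
eef_pos: [0.435, 0.1942, 0.2147]
tcp_rot: [-3.141, 0.0, 1.31]
wrist_force: [1.1, 0.4, 0.2]
grip_width: 0.0852
finger_force: 0.0
```

Request:
arm_command(targets=[1,0,0,-0.2,0,0,0,1,0,0,-0.1,0,0,0,1,0,0,0,0,0,0])

```text
clock: 16.05
eef_pos: [0.4366, 0.1949, 0.2762]
tcp_rot: [3.138, -0.003, 1.31]
wrist_force: [1.0, -0.9, -1.2]
grip_width: 0.0855
finger_force: 0.0
```

```bash
python3 - <<'E'
from h import *
go([.52,.36,.27],78)
c=arm.read_camera("wrist");cv2.imwrite("pics/w6.png",c["frame"]);np.savez("c6.npz",**c)
E
```

```text
t 16.1 at [0.4366 0.1949 0.2762] rpy [179.8  -0.2  75.1] turnz total -0.098 shift [0.894 0.236 0.031] norm 0.93
```

View pics/w6.png

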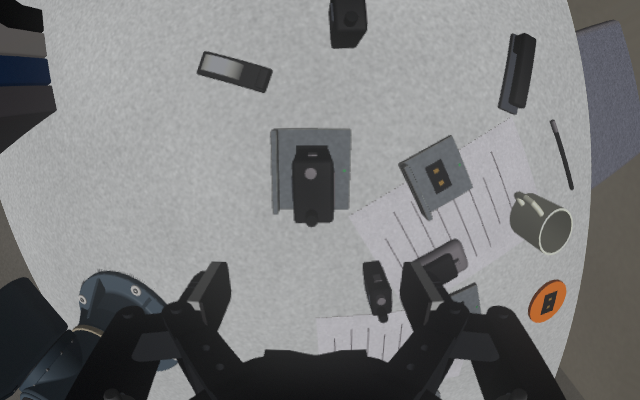

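The large radio stands on its pad, centred and square, with its top at (313,185) and the slab at (272–350,128–213). Next is the medium radio.

Request:
arm_command(targets=[1,0,0,0,0,0,-0.1,1,0.18,0.05,0,0,0,0,1,0.18,0.05,0,0,0,0,1,0.18,0.05,0,0,0,0,1,0.18,0.05,0,0,0,0,1,0.18,0.05,0,0,0,0,1,0,0,0,0,0,0,1,0,0,0,0,0,0])

```text
clock: 16.9
eef_pos: [0.521, 0.3604, 0.2707]
tcp_rot: [-3.139, 0.003, 1.364]
wrist_force: [0.5, -0.6, -1.1]
grip_width: 0.0852
finger_force: 0.0
```

```bash
cat >> h.py <<'E'
def handset(c,roi,z,th=85,eps=3):
    u0,v0,u1,v1=roi;g=c["frame"][v0:v1,u0:u1].max(2)
    k=max(cv2.findContours((g<th).astype(np.uint8)*255,cv2.RETR_EXTERNAL,cv2.CHAIN_APPROX_NONE)[0],key=cv2.contourArea)
    p=cv2.approxPolyDP(k,eps,True)[:,0]+[u0,v0]
    for q in p: print(q.tolist(),np.round(fplane(c,q,z)[:2],3).tolist(),end="; ")
    print("bbox",cv2.boundingRect(k+np.array([u0,v0])))
E
python3 - <<'E'
from h import *
go([.52,.365,.27],78)
c=arm.read_camera("wrist");cv2.imwrite("pics/w7.png",c["frame"]);np.savez("c7.npz",**c)
handset(c,(240,90,400,250),.094)
cv2.imwrite("pics/w7c.png",cv2.resize(c["frame"][100:240,240:400],None,fx=4,fy=4,interpolation=cv2.INTER_CUBIC))
E
```

```text
t 16.9 at [0.521  0.3604 0.2707] rpy [-179.9    0.2   78.1] turnz total 0.004 shift [ 0.021 -0.01   0.004] norm 0.02
[305, 140] [0.52, 0.409]; [298, 159] [0.508, 0.391]; [300, 196] [0.502, 0.352]; [310, 200] [0.511, 0.345]; [327, 197] [0.53, 0.345]; [330, 153] [0.542, 0.391]; [326, 141] [0.541, 0.404]; bbox (298, 140, 33, 61)
```

View pics/w7c.png

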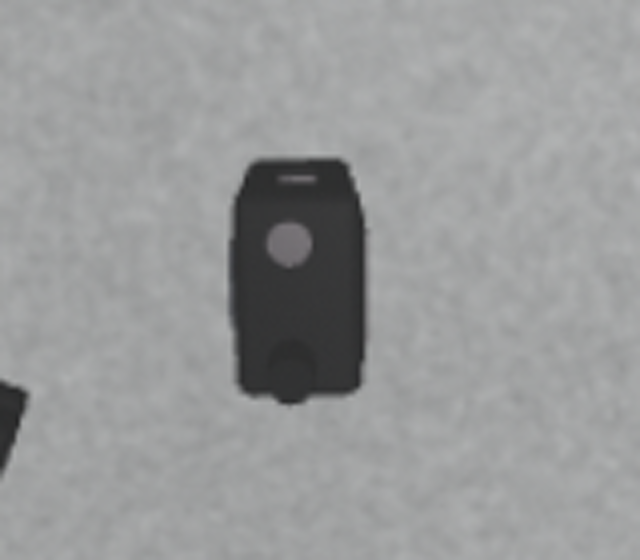

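The medium radio is square with the tool, with its knob at (312,161) and its antenna at (313,193). I'll do a height check and plan the grasp.

```bash
python3 - <<'E'
from h import *
a,c=dict(np.load("c6.npz")),dict(np.load("c7.npz"))
print("knob",np.round(tri([fray(a,(351,18)),fray(c,(312.3,161))]),3),np.round(fplane(c,(312.3,161),.104),3))
f,b=fplane(c,(314.8,148.8),.094),fplane(c,(314.8,198),.094);print(f.round(4),b.round(4),np.linalg.norm(f-b),((f+b)/2).round(4))
m=(f+b)/2
go([m[0],m[1],.053],78)
E
```

```text
knob [0.525 0.376 0.044] [0.523 0.388 0.104]
[0.5277 0.3982 0.094 ] [0.5168 0.3463 0.094 ] 0.05305654755090729 [0.5222 0.3722 0.094 ]
t 16.9 at [0.5209 0.3597 0.2716] rpy [-1.799e+02  1.000e-01  7.810e+01] turnz total 0.003 shift [ 0.062 -0.006  1.093] norm 1.09
```

```bash
python3 - <<'E'
from h import *
a,c=dict(np.load("c6.npz")),dict(np.load("c7.npz"))
print("antenna",np.round(tri([fray(a,(351,18)),fray(c,(313,194.5))]),3))
E
```

```text
antenna [0.516 0.355 0.11 ]
```

Request:
arm_command(targets=[1,0.06,-0.01,0.1,0,0,0,1,0,0,0.2,0,0,0,1,0,0,0.2,0,0,0,1,0,0,0,0,0,0])

```text
clock: 17.35
eef_pos: [0.5188, 0.3692, 0.1683]
tcp_rot: [-3.135, 0.007, 1.362]
wrist_force: [-0.0, -0.1, -0.8]
grip_width: 0.0856
finger_force: 0.0
```

Request:
arm_command(targets=[1,0,0,0.2,0,0,0,1,0,0,0.2,0,0,0,1,0,0,0.18,0,0,0,1,0,0,0,0,0,0,0,0,0,0,0,0,0,0,0,0,0,0,0,0,0,0,0,0,0,0,0,0,0,0,0,0,0,0,0,0,0,0,0,0,0,0,0,0,0,0,0,0], force=40)

```text
clock: 18.35
eef_pos: [0.5229, 0.373, 0.0595]
tcp_rot: [3.139, -0.002, 1.363]
wrist_force: [-1.3, -0.1, 8.9]
grip_width: 0.0338
finger_force: 39.4
```

Request:
arm_command(targets=[0,0,0,-0.1,0,0,0,0,0,0,-0.2,0,0,-0.2,0,0,0,-0.2,0,0,-0.2,0,0,0,-0.2,0,0,-0.2,0,0,0,-0.2,0,0,-0.07,0,0,0,0,0,0,0,0,0,0,0,0,0,0])

```text
clock: 19.05
eef_pos: [0.5223, 0.3726, 0.2385]
tcp_rot: [3.139, -0.001, 1.713]
wrist_force: [0.4, -0.1, -2.2]
grip_width: 0.0337
finger_force: 40.5
```

```bash
python3 - <<'E'
from h import *
go([.617,-.119,.23],98)
E
```

```text
t 19.1 at [0.5223 0.3726 0.2385] rpy [ 1.799e+02 -1.000e-01  9.810e+01] turnz total 0.005 shift [-2.5    0.127  0.043] norm 2.5
```

Request:
arm_command(targets=[0,-0.12,0,0,0,0,0,0,-0.22,0.01,0,0,0,0,0,-0.22,0.01,0,0,0,0,0,-0.22,0.02,0,0,0,0,0,-0.22,0.01,0,0,0,0,0,-0.22,0.01,0,0,0,0,0,-0.22,0.02,0,0,0,0,0,-0.22,0.01,0,0,0,0,0,-0.22,0.02,0,0,0,0,0,-0.22,0.01,0,0,0,0])

```text
clock: 20.05
eef_pos: [0.6048, -0.0418, 0.2356]
tcp_rot: [-3.139, -0.001, 1.713]
wrist_force: [1.9, 0.7, -1.1]
grip_width: 0.0337
finger_force: 40.3
```

Request:
arm_command(targets=[0,-0.2,0.01,0,0,0,0,0,-0.2,0,0,0,0,0,0,0,0,0,0,0,0,0,0,0,0,0,0,0])

```text
clock: 20.45
eef_pos: [0.6179, -0.1198, 0.2354]
tcp_rot: [-3.139, -0.001, 1.711]
wrist_force: [0.0, -0.1, -1.8]
grip_width: 0.0337
finger_force: 40.4
```

```bash
python3 - <<'E'
from h import *
go([.617,-.119,.072],98)
E
```

```text
t 20.4 at [ 0.6179 -0.1198  0.2354] rpy [-1.798e+02 -1.000e-01  9.800e+01] turnz total 0.001 shift [ 0.005 -0.004  0.817] norm 0.82
```

Request:
arm_command(targets=[0,0,0,0.1,0,0,0,0,0,0,0.2,0,0,0,0,0,0,0.2,0,0,0,0,0,0,0.2,0,0,0,0,0,0,0.08,0,0,0,0,0,0,0,0,0,0,0,0,0,0,0,0,0])

```text
clock: 21.15
eef_pos: [0.6187, -0.1179, 0.0815]
tcp_rot: [-3.141, -0.0, 1.714]
wrist_force: [0.3, -0.1, -1.4]
grip_width: 0.0333
finger_force: 40.4
```

```bash
python3 - <<'E'
from h import *
go([.617,-.119,.0695],98)
E
```

```text
t 21.1 at [ 0.6187 -0.1179  0.0815] rpy [-180.    -0.    98.2] turnz total 0.008 shift [-0.004 -0.009  0.06 ] norm 0.06
```

Request:
arm_command(targets=[0,0,0,0.02,0,0,0,0,0,0,0,0,0,0])

```text
clock: 21.35
eef_pos: [0.6193, -0.1188, 0.0782]
tcp_rot: [3.14, 0.001, 1.714]
wrist_force: [0.3, -0.1, -2.3]
grip_width: 0.0335
finger_force: 40.4
```

Request:
arm_command(targets=[0,0,-0.01,0.02,0,0,0,0,0,0,0.01,0,0,0,0,0,0,0,0,0,0])

```text
clock: 21.65
eef_pos: [0.6166, -0.1193, 0.0712]
tcp_rot: [-3.141, -0.0, 1.713]
wrist_force: [-0.2, 0.2, -2.0]
grip_width: 0.0333
finger_force: 40.4
```

Request:
arm_command(targets=[0,0,0,0.01,0,0,0,0,0,0,0,0,0,0,0,0,0,0,0,0,0])

```text
clock: 21.95
eef_pos: [0.617, -0.1194, 0.0696]
tcp_rot: [3.141, 0.0, 1.713]
wrist_force: [-1.0, -0.1, 1.7]
grip_width: 0.0336
finger_force: 40.7
```

Request:
arm_command(targets=[1,0,0,0,0,0,0,1,0,0,0,0,0,0,1,0,0,0,0,0,0,1,0,0,0,0,0,0,1,0,0,0,0,0,0,1,0,0,-0.1,0,0,0,1,0,0,-0.2,0,0,0,1,0,0,-0.2,0,0,0,1,0,0,-0.2,0,0,0,1,0,0,-0.2,0,0,0])

```text
clock: 22.95
eef_pos: [0.6166, -0.1191, 0.2511]
tcp_rot: [3.141, 0.0, 1.713]
wrist_force: [0.9, -0.2, 0.4]
grip_width: 0.0852
finger_force: 0.0
```

```bash
python3 - <<'E'
from h import *
c=arm.read_camera("wrist");cv2.imwrite("pics/w8.png",c["frame"]);np.savez("c8.npz",**c)
go([.479,.010,.26],82)
E
```

```text
t 23.0 at [ 0.6184 -0.1195  0.258 ] rpy [179.5   0.2  98.2] turnz total 0.539 shift [ 0.544 -0.78  -0.01 ] norm 0.95
```

Request:
arm_command(targets=[1,0,0,0,0,0,0.27,1,0,0,0,0,0,0.27,1,0.1,-0.16,0,0,0,0,1,0.11,-0.16,0,0,0,0,1,0.11,-0.16,0,0,0,0,1,0.11,-0.15,0,0,0,0,1,0.11,-0.15,0,0,0,0,1,0,0,0,0,0,0,1,0,0,0,0,0,0])

```text
clock: 23.9
eef_pos: [0.4774, 0.0099, 0.2497]
tcp_rot: [3.14, 0.0, 1.432]
wrist_force: [1.6, 0.3, 0.8]
grip_width: 0.0855
finger_force: 0.0
```

```bash
python3 - <<'E'
from h import *
go([.479,.010,.26],82)
c=arm.read_camera("wrist");cv2.imwrite("pics/w9.png",c["frame"]);np.savez("c9.npz",**c)
handset(c,(260,110,375,235),.084,eps=2)
A=cv2.resize(c["frame"][110:250,250:390],None,fx=4,fy=4,interpolation=cv2.INTER_CUBIC)
cv2.imwrite("pics/w9c.png",A)
E
```

```text
t 23.9 at [0.4774 0.0099 0.2497] rpy [179.9   0.   82.1] turnz total 0.002 shift [ 0.002  0.008 -0.052] norm 0.05
[308, 152] [0.475, 0.048]; [303, 171] [0.467, 0.029]; [305, 198] [0.465, 0.001]; [315, 204] [0.475, -0.007]; [329, 201] [0.489, -0.006]; [329, 158] [0.495, 0.039]; [326, 152] [0.493, 0.045]; bbox (303, 152, 29, 53)
```

View pics/w9c.png

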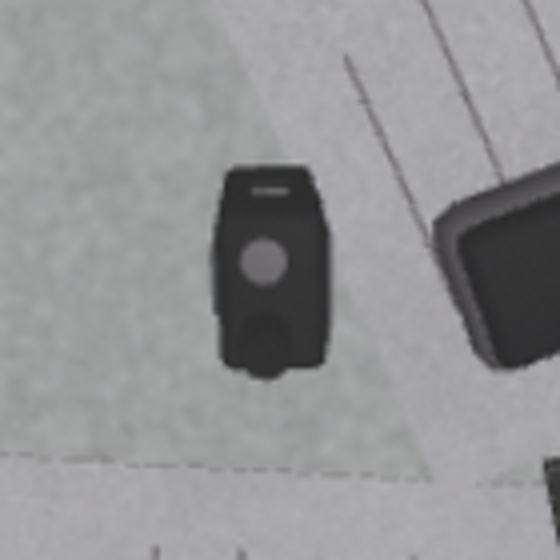

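The small radio is square with the tool, with its top face at crop x 218–328, y 203–366 and its antenna at the lower end. The flat black mobile to its right lies low. I've used all 14 pictures, so from here on I'll use numbers only.

```bash
python3 - <<'E'
from h import *
a,c=dict(np.load("c6.npz")),dict(np.load("c9.npz"))
g=a["frame"][255:330,355:398].max(2)
k=max(cv2.findContours((g<85).astype(np.uint8)*255,cv2.RETR_EXTERNAL,cv2.CHAIN_APPROX_NONE)[0],key=cv2.contourArea)[:,0]+[355,255]
tip=k[k[:,1]>=k[:,1].max()-1].mean(0);print(tip)
print("antenna edge",np.round(tri([fray(a,tip),fray(c,(316.8,204.5))]),3))
f,b=fplane(c,(318.2,160.8),.084),fplane(c,(318.2,201.5),.084);m=(f+b)/2;print(np.linalg.norm(f-b),m.round(4))
go([m[0],m[1],.044],82)
# medium radio on pad_m, check in c8
cc=dict(np.load("c8.npz"));handset(cc,(270,100,360,230),.094,eps=3,th=75)
E
```

```text
[383.         321.28571429]
antenna edge [ 0.477 -0.003  0.101]
0.04279119708401655 [0.4811 0.0161 0.084 ]
t 23.9 at [0.4779 0.0095 0.2495] rpy [179.9   0.   82. ] turnz total 0.0 shift [0.035 0.011 1.028] norm 1.03
[328, 151] [0.623, -0.078]; [303, 151] [0.599, -0.082]; [297, 168] [0.595, -0.1]; [299, 214] [0.603, -0.147]; [312, 223] [0.618, -0.155]; [331, 216] [0.636, -0.144]; [333, 173] [0.631, -0.099]; bbox (297, 151, 37, 73)
```

Request:
arm_command(targets=[1,0.035,0.01,0.1,0,0,0,1,0,0,0.2,0,0,0,1,0,0,0.2,0,0,0,1,0,0,0.2,0,0,0,1,0,0,0.2,0,0,0,1,0,0,0.11,0,0,0,1,0,0,0,0,0,0], force=40)

```text
clock: 24.65
eef_pos: [0.4788, 0.0153, 0.0442]
tcp_rot: [-3.136, 0.001, 1.429]
wrist_force: [0.1, 0.1, 0.4]
grip_width: 0.0852
finger_force: 0.0
```

Request:
arm_command(targets=[0,0,0,0,0,0,0,0,0,0,0,0,0,0,0,0,0,0,0,0,0,0,0,0,0,0,0,0,0,0,0,0,0,0,0,0,0,0,0,0,0,0,0,0,0,0,0,0,0], force=40)

```text
clock: 25.35
eef_pos: [0.4812, 0.0162, 0.0485]
tcp_rot: [3.139, -0.0, 1.431]
wrist_force: [-0.6, -1.4, 6.6]
grip_width: 0.0277
finger_force: 39.0
```

Request:
arm_command(targets=[0,0,0,-0.1,0,0,0,0,0,0,-0.2,0,0,-0.2,0,0,0,-0.2,0,0,-0.2,0,0,0,-0.2,0,0,-0.2,0,0,0,-0.2,0,0,-0.18,0,0,0,0,0,0,0,0,0,0,0,0,0,0])

```text
clock: 26.05
eef_pos: [0.4808, 0.0162, 0.2282]
tcp_rot: [3.139, 0.001, 1.838]
wrist_force: [0.1, 0.6, -1.8]
grip_width: 0.0278
finger_force: 39.8
```

```bash
python3 - <<'E'
from h import *
go([.6055,.143,.22],105.4)
E
```

```text
t 26.1 at [0.4808 0.0162 0.2282] rpy [179.9   0.  105.3] turnz total -0.002 shift [0.446 0.77  0.041] norm 0.89
```

Request:
arm_command(targets=[0,0.09,0.15,0,0,0,0,0,0.09,0.16,0,0,0,0,0,0.09,0.16,0,0,0,0,0,0.09,0.15,0,0,0,0,0,0.09,0.15,0,0,0,0,0,0,0,0,0,0,0,0,0,0,0.2,0,0,0,0,0,0,0.2,0,0,0,0,0,0,0.2,0,0,0])

```text
clock: 26.95
eef_pos: [0.6036, 0.1432, 0.1046]
tcp_rot: [-3.14, 0.0, 1.838]
wrist_force: [-0.2, 0.6, -1.8]
grip_width: 0.0279
finger_force: 40.2
```

Request:
arm_command(targets=[0,0,0,0.13,0,0,0,0,0,0,0,0,0,0,0,0,0,0,0,0,0])

```text
clock: 27.25
eef_pos: [0.6042, 0.1433, 0.081]
tcp_rot: [-3.14, 0.0, 1.838]
wrist_force: [0.5, 0.7, -1.1]
grip_width: 0.0277
finger_force: 39.9
```

```bash
python3 - <<'E'
from h import *
go([.6055,.143,.0575],105.4)
E
```

```text
t 27.2 at [0.6042 0.1433 0.081 ] rpy [-179.9    0.   105.3] turnz total -0.002 shift [-0.003  0.006  0.117] norm 0.12
```

Request:
arm_command(targets=[0,0,0.005,0.05,0,0,0,0,0,0,0.04,0,0,0,0,0,0,0.01,0,0,0,0,0,0,0,0,0,0])

```text
clock: 27.65
eef_pos: [0.6059, 0.144, 0.0612]
tcp_rot: [-3.141, 0.0, 1.839]
wrist_force: [-0.8, 0.4, -1.1]
grip_width: 0.0278
finger_force: 40.0
```

Request:
arm_command(targets=[0,0,0,0.01,0,0,0,0,0,0,0,0,0,0])

```text
clock: 27.85
eef_pos: [0.6061, 0.144, 0.0594]
tcp_rot: [3.141, 0.0, 1.839]
wrist_force: [0.1, 0.2, -0.2]
grip_width: 0.0278
finger_force: 40.0
```

Request:
arm_command(targets=[0,0,0,0.01,0,0,0,0,0,0,0,0,0,0,0,0,0,0,0,0,0])

```text
clock: 28.15
eef_pos: [0.6063, 0.1441, 0.0585]
tcp_rot: [3.14, 0.0, 1.839]
wrist_force: [-2.7, -0.9, 7.4]
grip_width: 0.0275
finger_force: 41.2
```

Request:
arm_command(targets=[1,0,0,0,0,0,0,1,0,0,0,0,0,0,1,0,0,0,0,0,0,1,0,0,0,0,0,0,1,0,0,0,0,0,0,1,0,0,-0.1,0,0,0,1,0,0,-0.2,0,0,0,1,0,0,-0.2,0,0,0,1,0,0,-0.2,0,0,0,1,0,0,-0.2,0,0,0])

```text
clock: 29.15
eef_pos: [0.6057, 0.144, 0.239]
tcp_rot: [3.142, 0.0, 1.839]
wrist_force: [1.0, -0.1, 0.7]
grip_width: 0.0854
finger_force: 0.0
```

```bash
python3 - <<'E'
from h import *
c=arm.read_camera("wrist");np.savez("c10.npz",**c)
handset(c,(270,100,365,235),.084,th=75)
a=arm.read_camera("top");np.savez("ct2.npz",**a)
# phone/dock in top view: disc circle and black blob
g=a["frame"].max(2)[180:238,430:488]
for nm,th in(("disc",150),("black",60)):
    k=max(cv2.findContours((g<th).astype(np.uint8)*255,cv2.RETR_EXTERNAL,cv2.CHAIN_APPROX_NONE)[0],key=cv2.contourArea)
    p=cv2.approxPolyDP(k,2,True)[:,0]+[430,180]; (u,v),r=cv2.minEnclosingCircle(k); print(nm,round(u+430,1),round(v+180,1),round(r,1),np.round(plane(a,(u+430,v+180),.01),4))
    if nm=="black":
        for z in(.01,.104): print(z,np.round([plane(a,q,z)[:2] for q in p],3).tolist())
go([.5285,-.30,.26],103)
E
```

```text
[304, 159] [0.587, 0.172]; [300, 182] [0.589, 0.148]; [304, 213] [0.601, 0.118]; [317, 217] [0.615, 0.118]; [329, 212] [0.625, 0.126]; [330, 175] [0.615, 0.163]; [325, 159] [0.606, 0.177]; bbox (300, 159, 31, 59)
disc 460.8 205.6 24.3 [ 0.5343 -0.3684  0.01  ]
black 465.0 204.0 18.0 [ 0.5384 -0.3795  0.01  ]
0.01 [[0.565, -0.42], [0.562, -0.386], [0.541, -0.336], [0.512, -0.339], [0.515, -0.37], [0.535, -0.426]]
0.104 [[0.55, -0.388], [0.548, -0.357], [0.528, -0.31], [0.502, -0.314], [0.504, -0.343], [0.523, -0.394]]
t 29.2 at [0.6082 0.1445 0.2432] rpy [179.5   0.  105.4] turnz total 0.079 shift [-2.076 -0.888 -0.084] norm 2.26
```

All four handsets are placed. The radios are within about 3 mm of their inlays. The phone is about 3–7 mm off, inside the 12 mm limit. The gripper is clear of everything, so I'm handing in.

```bash
python3 -c "
from cell import arm
print(arm.job_done())"
```

```text
the job is handed in; nothing more can be done
None
```

The job was handed in at about 29 s, with the phone on the grey round dock (about 3–7 mm off centre by my measurements) and the three radios on the pads of their size (about 3 mm); nothing tipped on the way, and the hand-in returned no verdict.

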